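Dry-fit four turned rollers in their bearing stands

TASK

Lay each of the four turned rollers in the bearing stand that was made for it, ready for the caps: the journals must be as thick as the seats they lie in, and the drum must fill the space between the uprights with only a little end play. Both journals have to rest right down in their seats, and the glue bottle and the bench dog stay standing where they are.

Things in the scene. Friction and masses are not known exactly. Their poses are not given: they have to be found in the camera images.
- roller_short_thick: loose turned wooden roller, about 115 g, lying on the 9 mm thick board: short drum 44 mm in diameter and 42 mm long, with a thick journal 30 mm in diameter and 30 mm long at each end (102 mm overall). Origin at the centre of the drum, on its axis; x runs along the roller (either end may go either way; it may have rolled about x). Grip it across the drum.
- stand_short_thick: fixed bearing stand for short drum, thick journals: base 94x80x14 mm; two uprights 60 mm high, 18 thick, 76 wide, 54 mm apart, each with an open half-round brass-lined seat 32 mm wide, 45 degree lead-in above it. Origin: centre of underside; x along the bearing axis, which is 50 mm above; z up. Open at the +y and -y sides. A seated roller's origin is 49 to 50 mm above this one.
- roller_long_thin: loose turned wooden roller, about 100 g, lying on the 9 mm thick board: long drum 44 mm in diameter and 76 mm long, with a thin journal 16 mm in diameter and 30 mm long at each end (136 mm overall). Origin at the centre of the drum, on its axis; x runs along the roller (either end may go either way; it may have rolled about x). Grip it across the drum.
- stand_long_thin: fixed bearing stand for long drum, thin journals: base 128x80x14 mm; two uprights 60 mm high, 18 thick, 76 wide, 88 mm apart, each with an open half-round brass-lined seat 18 mm wide, 45 degree lead-in above it. Origin: centre of underside; x along the bearing axis, which is 50 mm above; z up. Open at the +y and -y sides. A seated roller's origin is 49 to 50 mm above this one.
- roller_short_thin: loose turned wooden roller, about 70 g, lying on the 9 mm thick board: short drum 44 mm in diameter and 42 mm long, with a thin journal 16 mm in diameter and 30 mm long at each end (102 mm overall). Origin at the centre of the drum, on its axis; x runs along the roller (either end may go either way; it may have rolled about x). Grip it across the drum.
- stand_short_thin: fixed bearing stand for short drum, thin journals: base 94x80x14 mm; two uprights 60 mm high, 18 thick, 76 wide, 54 mm apart, each with an open half-round brass-lined seat 18 mm wide, 45 degree lead-in above it. Origin: centre of underside; x along the bearing axis, which is 50 mm above; z up. Open at the +y and -y sides. A seated roller's origin is 49 to 50 mm above this one.
- roller_long_thick: loose turned wooden roller, about 155 g, lying on the 9 mm thick board: long drum 44 mm in diameter and 76 mm long, with a thick journal 30 mm in diameter and 30 mm long at each end (136 mm overall). Origin at the centre of the drum, on its axis; x runs along the roller (either end may go either way; it may have rolled about x). Grip it across the drum.
- stand_long_thick: fixed bearing stand for long drum, thick journals: base 128x80x14 mm; two uprights 60 mm high, 18 thick, 76 wide, 88 mm apart, each with an open half-round brass-lined seat 32 mm wide, 45 degree lead-in above it. Origin: centre of underside; x along the bearing axis, which is 50 mm above; z up. Open at the +y and -y sides. A seated roller's origin is 49 to 50 mm above this one.
- glue_bottle: bystander: loose wood-glue bottle standing on the bench at the left of the board, about 60 mm across and 182 mm high. Origin at the centre of its underside, z up.
- bench_dog: bystander: loose brass bench dog (a stepped pin) standing on the bench at the right of the board, 24 mm in diameter and 70 mm high. Origin at the centre of its underside, z up.

How it is judged (in metres and radians):
At the end, for the whole second after the job is handed in: Every roller lies at rest in its own stand: centred along the stand within 9 mm and across it within 5 mm, its axis within 4 mm of seated height (49.5 mm above the stand's underside) and within 0.08 rad of the bearing axis (x of roller_short_thick in the frame of stand_short_thick between -0.009 and 0.009 m and y of roller_short_thick in the frame of stand_short_thick between -0.005 and 0.005 m and z of roller_short_thick in the frame of stand_short_thick between 0.0455 and 0.0535 m and angle between the x axis of roller_short_thick and the x axis of stand_short_thick, either way round below 0.08 rad and linear speed of each of roller_short_thick, roller_long_thin, roller_short_thin, roller_long_thick below 0.02 m/s and angular speed of each of roller_short_thick, roller_long_thin, roller_short_thin, roller_long_thick below 0.3 rad/s and x of roller_long_thin in the frame of stand_long_thin between -0.009 and 0.009 m and y of roller_long_thin in the frame of stand_long_thin between -0.005 and 0.005 m and z of roller_long_thin in the frame of stand_long_thin between 0.0455 and 0.0535 m and angle between the x axis of roller_long_thin and the x axis of stand_long_thin, either way round below 0.08 rad and x of roller_short_thin in the frame of stand_short_thin between -0.009 and 0.009 m and y of roller_short_thin in the frame of stand_short_thin between -0.005 and 0.005 m and z of roller_short_thin in the frame of stand_short_thin between 0.0455 and 0.0535 m and angle between the x axis of roller_short_thin and the x axis of stand_short_thin, either way round below 0.08 rad and x of roller_long_thick in the frame of stand_long_thick between -0.009 and 0.009 m and y of roller_long_thick in the frame of stand_long_thick between -0.005 and 0.005 m and z of roller_long_thick in the frame of stand_long_thick between 0.0455 and 0.0535 m and angle between the x axis of roller_long_thick and the x axis of stand_long_thick, either way round below 0.08 rad); the robot touches nothing.
It fails at once if the glue bottle is shifted by more than 25 mm or tipped over (distance of glue_bottle from where it was at the start of the episode above 0.025 m or angle between glue_bottle's own z axis and vertical above 0.35 rad).
It fails at once if the bench dog is shifted by more than 25 mm or tipped over (distance of bench_dog from where it was at the start of the episode above 0.025 m or angle between bench_dog's own z axis and vertical above 0.35 rad).
It also fails if it takes over 99 s, if anything falls off the work surface, if the arm or the gripper's body presses on something with over 40 N, if the wrist force passes 120 N, or if a joint passes its speed limit or range.

ROBOT

A 6-joint arm with a two-finger parallel gripper is mounted at the origin on a cart in front of the work surface, level with it; the furniture and walls round the work are solid. World frame = base frame: x ahead of the robot, y to its left, z up, the work surface at z = 0. Lengths are in m, angles in degrees, forces in N, time in s.
With the tool pointing down it reaches from about 0.3 to 0.75 m from the base axis. Payload 8.5 kg.
Tool frame: the origin (TCP) lies at the very end of the fingers, on their centre line; the grasp point (between the pads) lies 19 mm behind it; z points along the fingers, y is the direction in which the jaws open and shut (so a half turn about z gives the same grasp; the last joint's range is limited). The gripper opens to 85 mm and grips with 20 to 120 N. Pads are 22 mm wide; open, the fingers measure 114 mm over their backs; the gripper's body (76 mm by 85 mm) begins 54 mm behind the grasp point. The pads swing forward as they close: fully open they stand 13 mm farther back than shut.
Start: joints at [60.143, 21.807, 74.336, -0, 83.858, -12.336], TCP at [0.166, 0.524, 0.231] pointing down, gripper open.
Joint ranges: [-178.18, 178.18], [-50.72, 133.34], [12.68, 142.11], [-81.47, 261.47], [9.98, 163.14], [-165.26, 165.26]. Speed limits (degrees/s): [136.94, 136.94, 180, 180, 180, 180].

INTERFACE

Orientations are given as a 3x3 rotation matrix whose columns are the frame's x, y, z axes.
In Python, from rig import env, vision, close_job, spotter gives the robot as it stands. The module is installed in compiled form; this text tells all that it offers.
- The arm moves only by the tool jog_arm, never from a script. Its argument "plan" is a list that holds one entry, the list of rows, each a list of 6 numbers: the shift along the tool's x, y, z in units of 40 mm (1.0 is 40 mm), then the turn, a rotation vector about the tool's x, y, z in units of 0.15 rad (1.0 is 0.15 rad). A call has 1 to 10 rows; each row shifts and turns the commanded pose from where the row before left it, along the tool's axes as they then stand; what a row does not reach is not made up. A row lasts 1/10 s, in which the tool goes at most 50 mm and 8.59 degrees, less where a joint would pass 70% of its speed; a pose out of reach is approached as far as the arm can. A call with a number of a shift or a turn outside -1 to 1 is refused whole. A call with a gripper value outside its range is refused whole. "grip" is the opening, from -1 (shut) to 1 (fully open), set as the call begins (left out, the last holds). The fingers move at their own pace and stop on an object; "squeeze" is the grip in N (left out, the last holds). Time passes only in rows, so rows that do not move let the fingers close. It gives the time, the measured TCP pose, the force and the opening at its end, in the units of the state.
- env.observe(): the state, without advancing time (a new reading comes with each control period).
- vision.get_image(name): name is "scene" or "top" or "wrist"; returns (picture, depth): 480x640x3 uint8, red, green, blue; 480x640 float32, m along the optical axis (not along the pixel's ray), 0 where there is no reading.
- vision.camera_info(name): a dict with "fx", "fy", "cx", "cy" (pixels), "k1" (the pictures are not rectified: a ray, as slopes to the right and down, at radius r is drawn at 1 + k1 r^2 times it, then the intrinsics apply), "rvec" (rotation vector, rad) and "tvec" (3), from world to camera coordinates, as OpenCV has them. Camera axes: x right, y down, z forward; pixel columns grow to the right and rows downward; lengths in m; the calibration is good to about 2 mm. A picture is of the moment at which its call begins: read the wrist's pose just before it. camera_info takes no time and is no camera call; for the wrist camera it gives the pose at the moment of the call.
- close_job(): hands the job in, once; it reports no verdict.
Trained networks look in the newest picture that a camera, given by its name, has taken for a name from the list of things; names that differ only in an ending like _2 or _b are one class to them, and where a whole thing is asked for, a point or a joint stands for the part that bears it (a point fixed in the world has none). Each returns a list of dicts, best first, with "score" (0 to 1); they miss things now and then, are a little off and sometimes report something else, mostly with a low value. They report only what shows in the picture. A call takes as long as a camera call.
- spotter.trace(camera, query): "pixels" (480x640 bool, what is visible of it) and "rect" ([left, top, right, bottom] in pixels, round what is visible of it).
The state is a dict: "time_s": time; "q": joint angles; "qvel": joint speeds; "joint_efforts": joint torques, N m; "position": TCP position; "tool_rot": TCP orientation; "ft_force": force on the tool from outside, world axes, zero at the start; "wrist_torque": the same for the moment, N m; "grip_width": finger opening in m.
Only numpy, scipy, OpenCV 4.12 (cv2) and the standard library are available. Lean on these libraries where they do the work, as an engineer would, in place of code of your own. Each camera call takes 0.05 s, during which the arm holds its last target.

## Working session

There is one attempt and no reset: what is moved stays moved. The work goes in short steps, Python scripts to look and compute and a tool call to move; the robot and the scene stay as the last step left them, time stands still between calls to the robot, and variables do not carry over. Pictures are saved under pics/ and viewed, and the job is handed in when it is done.

Besides the shell and the picture viewer there is one more tool, called after ">>>" as name(argument=value, ...) on one line, values as JSON. jog_arm: Moves the arm, as the interface text tells. Its arguments: {"type":"object","properties":{"plan":{"type":"array"},"grip":{"type":"number"},"squeeze":{"type":"number"}},"required":["plan"]}

```bash
mkdir -p pics; ls
python3 - <<'E'
from rig import env, vision, close_job, spotter
import cv2, numpy as np
s=env.observe(); print(s)
for n in ["scene","top","wrist"]:
    im,d=vision.get_image(n); cv2.imwrite(f"pics/{n}0.png",im[:,:,::-1]); np.save(f"pics/{n}0.npy",d); print(n,vision.camera_info(n))
E
```

```text
pics
{'time_s': 0.0, 'q': array([ 6.01416388e+01,  2.18430514e+01,  7.43871978e+01,  1.74001791e-04,
        8.38581724e+01, -1.23384832e+01]), 'qvel': array([-0.08768494, -0.03571458, -0.03466896, -0.02051863,  0.01542495,
       -0.01225504]), 'joint_efforts': array([-2.12390537e-04, -4.48443961e+01, -2.31279892e+01, -8.96891947e-05,
        4.75660083e-03, -3.99641817e-05]), 'position': array([0.1654405 , 0.52420713, 0.23067808]), 'tool_rot': array([[-9.53612341e-01,  3.01036391e-01, -7.70936481e-04],
       [ 3.01037195e-01,  9.53611462e-01, -1.33689223e-03],
       [ 3.32720651e-04, -1.50695749e-03, -9.99998809e-01]]), 'ft_force': array([-0.488984  , -0.22379909,  0.16268099]), 'wrist_torque': array([ 0.03897548, -0.02279594,  0.00374368]), 'grip_width': 0.08566247949454457}
scene {'fx': 452.29007426139, 'fy': 452.29007426139, 'cx': 315.6212461882207, 'cy': 238.3773419413663, 'k1': 0.008466910622624729, 'rvec': array([ 1.96850916, -0.91283532,  0.50960113]), 'tvec': array([-0.33806298,  0.24095183,  0.78757953])}
top {'fx': 443.26241157148235, 'fy': 443.26241157148235, 'cx': 319.0937458180836, 'cy': 241.58649224928416, 'k1': -0.035066678842591306, 'rvec': array([ 2.15434647, -2.19436728,  0.05163809]), 'tvec': array([0.03001905, 0.51976339, 1.09208087])}
wrist {'fx': 421.6046077915721, 'fy': 421.6046077915721, 'cx': 324.013773937194, 'cy': 239.0140529440581, 'k1': -0.0036373359232676136, 'rvec': array([-2.3152145 , -1.69857903, -0.27396282]), 'tvec': array([-0.54907009, -0.04007362,  0.37874795])}
```

View pics/top0.png

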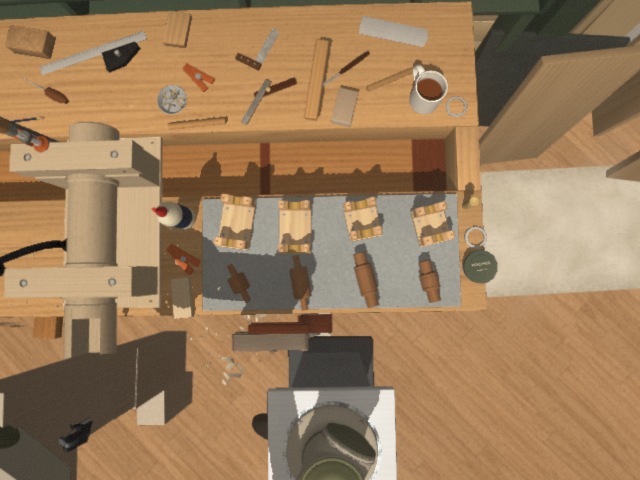

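View pics/scene0.png

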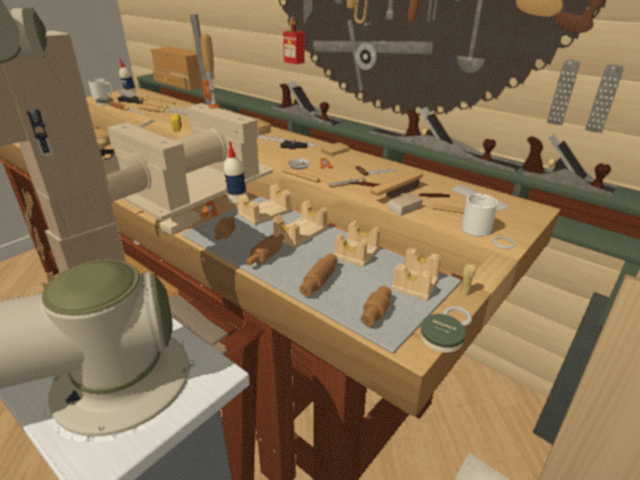

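```bash
cat > h.py <<'E'
from rig import env, vision, close_job, spotter
import cv2, numpy as np
NAMES=["roller_short_thick","roller_long_thin","roller_short_thin","roller_long_thick","stand_short_thick","stand_long_thin","stand_short_thin","stand_long_thick","glue_bottle","bench_dog"]
def cloud(d,ci):
    h,w=d.shape; u,v=np.meshgrid(np.arange(w),np.arange(h))
    K=np.array([[ci['fx'],0,ci['cx']],[0,ci['fy'],ci['cy']],[0,0,1]])
    p=np.stack([u,v],-1).reshape(-1,1,2).astype(float)
    n=cv2.undistortPoints(p,K,np.array([ci['k1'],0,0,0.])).reshape(h,w,2)
    c=np.concatenate([n*d[...,None],d[...,None]],-1)
    R=cv2.Rodrigues(ci['rvec'])[0]
    return (c-ci['tvec'])@R   # world
def proj(P,ci):
    K=np.array([[ci['fx'],0,ci['cx']],[0,ci['fy'],ci['cy']],[0,0,1]])
    return cv2.projectPoints(np.asarray(P,float).reshape(-1,1,3),ci['rvec'],ci['tvec'],K,np.array([ci['k1'],0,0,0.]))[0].reshape(-1,2)
E
python3 - <<'E'
from h import *
im,d=vision.get_image("top"); ci=vision.camera_info("top"); C=cloud(d,ci)
np.savez("pics/top.npz",C=C,im=im)
out={}
for n in NAMES:
    for r in spotter.trace("top",n)[:3]:
        m=r["pixels"]&(d>0); P=C[m]
        if r["score"]<.25 or len(P)<5: continue
        out[n]=out.get(n,m)
        z=P[:,2]; 
        q=P[:,:2]; c=q.mean(0); _,_,V=np.linalg.svd(q-c,full_matrices=False); 
        print(n,round(r["score"],2),np.round(r["rect"]),"n",m.sum(),"med",np.round(np.median(P,0),3),"z5,95",np.round(np.percentile(z,[5,50,95]),3),"axis",np.round(np.degrees(np.arctan2(V[0,1],V[0,0])),1),"ext",np.round(np.ptp((q-c)@V.T,axis=0),3))
np.savez("pics/m.npz",**out)
E
```

```text
roller_short_thick 0.63 [420. 260. 440. 307.] n 602 med [ 0.417 -0.244  0.047] z5,95 [0.037 0.047 0.055] axis -166.2 ext [0.101 0.045]
roller_short_thick 0.58 [290. 257. 314. 311.] n 702 med [0.416 0.067 0.049] z5,95 [0.033 0.049 0.056] axis -172.5 ext [0.131 0.049]
roller_long_thin 0.98 [288. 257. 313. 314.] n 713 med [0.419 0.067 0.049] z5,95 [0.036 0.049 0.056] axis -170.9 ext [0.139 0.044]
roller_short_thin 0.87 [226. 267. 248. 301.] n 447 med [0.421 0.216 0.048] z5,95 [0.035 0.048 0.056] axis -153.3 ext [0.1   0.042]
roller_short_thin 0.34 [343. 199. 380. 247.] n 1240 med [ 0.574 -0.088  0.027] z5,95 [0.021 0.027 0.07 ] axis -178.8 ext [0.11  0.086]
roller_long_thick 0.72 [419. 260. 441. 304.] n 605 med [ 0.418 -0.244  0.047] z5,95 [0.036 0.047 0.055] axis -166.5 ext [0.1   0.052]
roller_long_thick 0.71 [352. 251. 377. 306.] n 840 med [ 0.425 -0.092  0.048] z5,95 [0.038 0.048 0.056] axis -166.2 ext [0.136 0.047]
stand_short_thick 0.9 [344. 198. 382. 244.] n 1315 med [ 0.572 -0.089  0.026] z5,95 [0.019 0.026 0.07 ] axis -171.6 ext [0.105 0.089]
stand_short_thick 0.52 [291. 257. 313. 312.] n 675 med [0.419 0.067 0.049] z5,95 [0.036 0.049 0.056] axis -170.7 ext [0.133 0.043]
stand_long_thin 0.76 [213. 193. 259. 253.] n 1774 med [0.573 0.226 0.026] z5,95 [0.02  0.026 0.07 ] axis 170.6 ext [0.152 0.106]
stand_short_thin 0.95 [410. 202. 456. 248.] n 1378 med [ 0.557 -0.256  0.026] z5,95 [0.018 0.026 0.072] axis -160.4 ext [0.105 0.096]
stand_long_thick 0.87 [276. 197. 314. 254.] n 1708 med [0.557 0.079 0.026] z5,95 [0.021 0.026 0.069] axis 178.7 ext [0.135 0.083]
glue_bottle 0.7 [149. 202. 198. 228.] n 902 med [0.582 0.36  0.112] z5,95 [0.022 0.112 0.16 ] axis -47.5 ext [0.086 0.065]
```

View pics/wrist0.png

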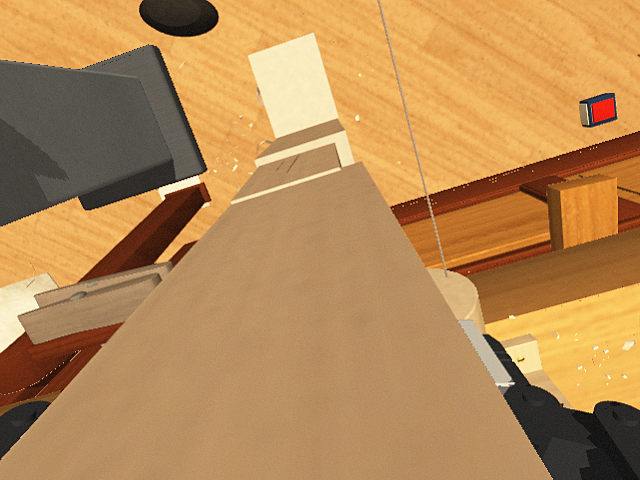

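Run:
```python
import cv2
a=cv2.imread("pics/top0.png")[180:320,190:490]
cv2.imwrite("pics/topc.png",cv2.resize(a,None,fx=2.66,fy=2.66,interpolation=cv2.INTER_CUBIC))
```

```text
(no output)
```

View pics/topc.png

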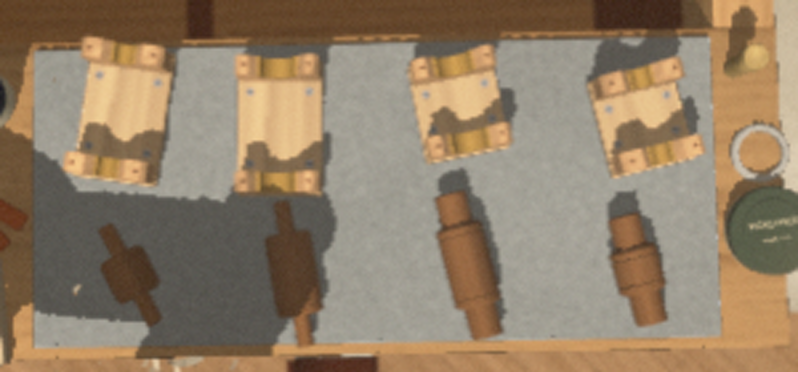

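Run:
```python
from h import *
s=env.observe(); ci=vision.camera_info("wrist"); R=cv2.Rodrigues(ci['rvec'])[0]; cp=-R.T@ci['tvec']
T=s['tool_rot']; print("cam pos in tool",T.T@(cp-s['position']),"\ncam axes in tool\n",T.T@R.T)
d=np.load("pics/wrist0.npy"); C=cloud(d,ci)
for v in range(0,480,80): print([tuple(np.round(C[v,u],2)) for u in range(0,640,106)])
ct=vision.camera_info("top"); print(proj([[.166,.524,.23],[.166,.524,.0],[0,0,0],[.6,.36,.18]],ct))
d=np.load("pics/top0.npy"); C=cloud(d,ct)
for v in range(0,480,60): print([tuple(np.round(C[v,u],2)) for u in range(0,640,60)])
```

```text
cam pos in tool [ 0.08142715 -0.00103332 -0.14141193] 
cam axes in tool
 [[ 9.61708679e-04 -9.49311956e-01 -3.14334036e-01]
 [ 9.99998673e-01  4.99623026e-04  1.55060934e-03]
 [-1.31496346e-03 -3.14335110e-01  9.49311176e-01]]
[(np.float64(-0.4), np.float64(-0.18), np.float64(-0.87)), (np.float64(-0.32), np.float64(0.08), np.float64(-0.86)), (np.float64(-0.23), np.float64(0.35), np.float64(-0.86)), (np.float64(-0.15), np.float64(0.61), np.float64(-0.86)), (np.float64(-0.07), np.float64(0.87), np.float64(-0.86)), (np.float64(0.01), np.float64(1.13), np.float64(-0.86)), (np.float64(0.1), np.float64(1.4), np.float64(-0.86))]
[(np.float64(-0.07), np.float64(0.12), np.float64(-0.26)), (np.float64(-0.09), np.float64(0.12), np.float64(-0.58)), (np.float64(-0.05), np.float64(0.27), np.float64(-0.86)), (np.float64(0.07), np.float64(0.55), np.float64(-0.15)), (np.float64(0.12), np.float64(0.83), np.float64(-0.86)), (np.float64(0.21), np.float64(1.1), np.float64(-0.86)), (np.float64(0.3), np.float64(1.38), np.float64(-0.86))]
[(np.float64(0.03), np.float64(0.12), np.float64(-0.18)), (np.float64
[... 5925 characters left out ...]
4(-0.86)), (np.float64(0.03), np.float64(-1.19), np.float64(-0.86))]
[(np.float64(0.23), np.float64(0.48), np.float64(0.49)), (np.float64(0.19), np.float64(0.48), np.float64(0.34)), (np.float64(-0.2), np.float64(0.94), np.float64(-0.86)), (np.float64(-0.2), np.float64(0.67), np.float64(-0.87)), (np.float64(-0.2), np.float64(0.4), np.float64(-0.85)), (np.float64(0.08), np.float64(0.08), np.float64(0.01)), (np.float64(0.08), np.float64(-0.07), np.float64(0.01)), (np.float64(-0.21), np.float64(-0.39), np.float64(-0.87)), (np.float64(-0.21), np.float64(-0.65), np.float64(-0.86)), (np.float64(-0.22), np.float64(-0.91), np.float64(-0.85)), (np.float64(-0.23), np.float64(-1.19), np.float64(-0.87))]
```

Run:
```python
import cv2,numpy as np
a=cv2.imread("pics/scene0.png")[0:300,0:280]
b=cv2.imread("pics/top0.png")[200:480,0:260]
a=cv2.resize(a,(400,430),interpolation=cv2.INTER_CUBIC);b=cv2.resize(b,(400,430),interpolation=cv2.INTER_CUBIC)
cv2.imwrite("pics/cmp.png",np.hstack([a,b]))
from h import *
d=np.load("pics/scene0.npy"); C=cloud(d,vision.camera_info("scene"))
for v in range(0,340,30): print([tuple(float(x) for x in np.round(C[v,u],2)) for u in range(0,180,30)])
```

```text
[(0.11, 0.32, 0.56), (0.85, 2.17, 0.43), (1.0, 2.16, 0.42), (1.16, 2.17, 0.41), (1.31, 2.13, 0.41), (1.32, 1.83, 0.42)]
[(0.09, 0.32, 0.52), (0.17, 0.41, 0.5), (0.95, 2.16, 0.28), (1.12, 2.17, 0.27), (1.29, 2.15, 0.25), (1.31, 1.87, 0.27)]
[(0.1, 0.4, 0.46), (0.18, 0.48, 0.44), (0.24, 0.48, 0.43), (1.07, 2.16, 0.11), (1.05, 1.77, 0.16), (1.31, 1.92, 0.11)]
[(0.11, 0.48, 0.39), (0.16, 0.48, 0.38), (0.22, 0.48, 0.37), (0.87, 1.8, 0.04), (1.07, 1.88, -0.01), (1.24, 1.87, -0.04)]
[(0.09, 0.48, 0.33), (0.14, 0.46, 0.33), (0.2, 0.48, 0.31), (0.27, 0.48, 0.29), (0.82, 1.45, -0.03), (0.85, 1.24, 0.0)]
[(0.34, 1.61, -0.08), (0.13, 0.49, 0.26), (0.18, 0.48, 0.24), (0.25, 0.48, 0.22), (0.4, 0.66, 0.14), (0.4, 0.48, 0.18)]
[(0.42, 2.14, -0.41), (0.35, 1.38, -0.16), (0.16, 0.48, 0.17), (0.23, 0.48, 0.15), (0.31, 0.5, 0.12), (0.39, 0.5, 0.09)]
[(0.37, 2.16, -0.57), (0.3, 1.33, -0.26), (0.14, 0.48, 0.1), (0.21, 0.48, 0.08), (0.34, 0.61, -0.02), (0.37, 0.48, 0.01)]
[(0.32, 2.18, -0.75), (0.45, 2.15, -0.81), (0.12, 0.49, 0.03), (0.19, 0.48, -0.0), (0.26, 0.48, -0.04), (0.34, 0.47, -0.07)]
[(0.24, 2.07, -0.87), (0.35, 1.93, -0.87), (0.11, 0.54, -0.09), (0.01, 0.01, 0.22), (0.04, -0.02, 0.21), (0.44, 0.72, -0.35)]
[(0.14, 1.77, -0.86), (-0.07, 0.05, 0.19), (-0.05, -0.01, 0.21), (-0.02, -0.05, 0.21), (0.01, -0.07, 0.2), (0.05, -0.07, 0.18)]
[(-0.12, 0.03, 0.18), (-0.09, 0.0, 0.18), (-0.06, -0.02, 0.17), (-0.04, -0.06, 0.17), (-0.0, -0.07, 0.15), (0.03, -0.09, 0.14)]
```

View pics/cmp.png

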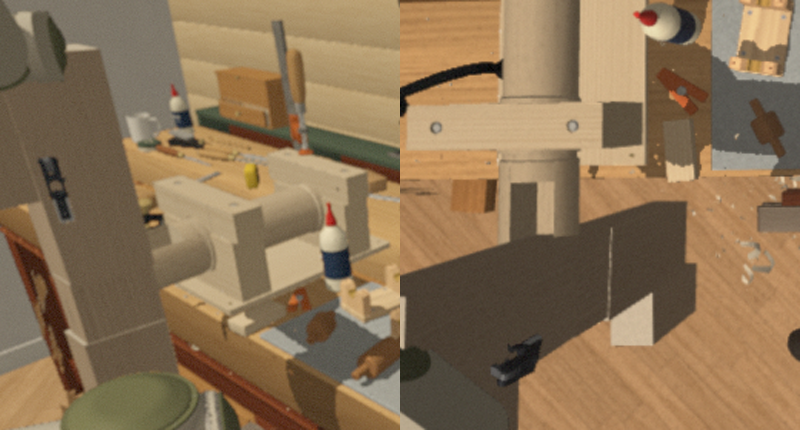

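>>> jog_arm(plan=[[[-0.08,-0.24,0,0,0,0],[-0.15,-0.48,0,0,0,0]]])

```text
time_s: 0.9
position: [0.1657, 0.4939, 0.231]
tool_rot: [[-0.954, 0.3, -0.0], [0.3, 0.954, -0.0], [0.0, -0.0, -1.0]]
ft_force: [-0.1, -1.1, 0.3]
grip_width: 0.0853
```

>>> jog_arm(plan=[[[-0.3,-0.95,0,0,0,0],[-0.3,-0.95,0,0,0,0],[-0.3,-0.95,0,0,0,0],[-0.74,-0.58,-0.27,0,0,0],[-0.74,-0.58,-0.27,0,0,0],[-0.74,-0.58,-0.27,0,0,0],[-0.74,-0.58,-0.27,0,0,0],[-0.74,-0.58,-0.27,0,0,0],[-0.74,-0.58,-0.27,0,0,0]]])

```text
time_s: 1.8
position: [0.2931, 0.1868, 0.2966]
tool_rot: [[-0.954, 0.301, 0.001], [0.301, 0.954, 0.0], [-0.001, 0.0, -1.0]]
ft_force: [0.4, 1.4, 0.8]
grip_width: 0.0854
```

>>> jog_arm(plan=[[[-0.74,-0.58,-0.27,0,0,0],[-0.74,-0.58,-0.27,0,0,0],[-0.74,-0.58,-0.27,0,0,0],[-0.74,-0.58,-0.27,0,0,0],[-0.74,-0.58,-0.27,0,0,0],[-0.74,-0.58,-0.27,0,0,0],[0,0,0,0,0,-0.7],[0,0,0,0,0,-0.7],[0,0,0,0,0,-0.64],[0,0,0,0,0,0]]])

```text
time_s: 2.8
position: [0.42, 0.0021, 0.3609]
tool_rot: [[-1.0, -0.001, -0.0], [-0.001, 1.0, -0.0], [0.0, -0.0, -1.0]]
ft_force: [0.3, -0.8, 0.1]
grip_width: 0.0852
```

Run:
```python
from h import *
ci=vision.camera_info("wrist"); s=env.observe(); im,d=vision.get_image("wrist"); print(s['time_s'],s['position'],s['tool_rot'])
cv2.imwrite("pics/w1.png",im[:,:,::-1]); C=cloud(d,ci); np.savez("pics/w1.npz",C=C,im=im,d=d)
out={}
for n in NAMES[:8]:
    for r in spotter.trace("wrist",n)[:2]:
        m=r["pixels"]&(d>0); P=C[m]
        if r["score"]<.25 or len(P)<5: continue
        if n not in out: out[n]=m
        print(n,round(r["score"],2),np.round(r["rect"]),"n",m.sum(),"med",np.round(np.median(P,0),3),"z",np.round(np.percentile(P[:,2],[5,50,95]),3))
np.savez("pics/m1.npz",**out)
```

```text
2.8 [0.42001259 0.00213185 0.36085348] [[-9.99999771e-01 -6.68695325e-04 -1.03392757e-04]
 [-6.68689829e-04  9.99999775e-01 -5.31883783e-05]
 [ 1.03428300e-04 -5.31192284e-05 -9.99999993e-01]]
roller_short_thick 0.81 [ 70. 123. 133. 222.] n 3372 med [ 0.413 -0.241  0.044] z [0.029 0.044 0.052]
roller_long_thin 0.89 [364. 111. 407. 232.] n 3426 med [0.414 0.066 0.047] z [0.034 0.047 0.052]
roller_short_thin 0.62 [581. 278. 640. 351.] n 2828 med [0.575 0.348 0.048] z [0.007 0.048 0.091]
roller_short_thin 0.57 [496. 132. 542. 218.] n 2506 med [0.416 0.214 0.043] z [0.029 0.043 0.052]
roller_long_thick 0.89 [209. 113. 271. 242.] n 4092 med [ 0.419 -0.089  0.045] z [0.035 0.045 0.052]
stand_short_thick 0.73 [207. 254. 295. 346.] n 5714 med [ 0.574 -0.087  0.034] z [0.019 0.034 0.067]
stand_long_thin 0.84 [465. 240. 569. 361.] n 7025 med [0.563 0.229 0.023] z [0.019 0.023 0.068]
stand_short_thin 0.58 [ 55. 241. 163. 339.] n 6311 med [ 0.557 -0.252  0.032] z [0.017 0.032 0.068]
stand_long_thick 0.57 [351. 233. 433. 348.] n 7194 med [0.556 0.081 0.023] z [0.021 0.023 0.067]
```

View pics/w1.png

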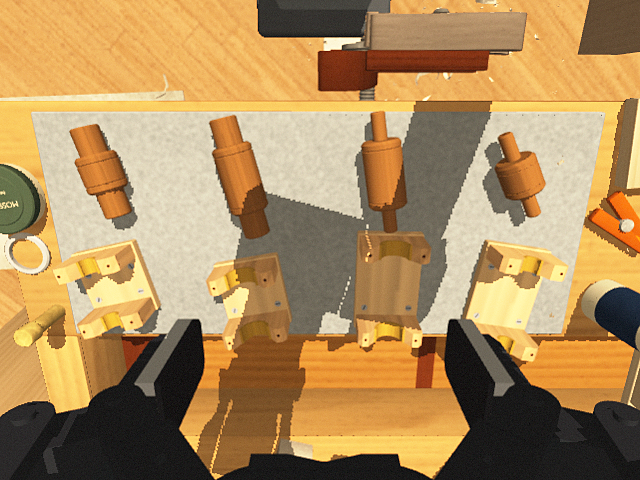

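```bash
cat > fit.py <<'E'
import numpy as np, cv2
from scipy.optimize import least_squares, minimize
from scipy.ndimage import binary_erosion, binary_dilation
SP={"roller_short_thick":(.042,.030),"roller_long_thin":(.076,.016),"roller_short_thin":(.042,.016),"roller_long_thick":(.076,.030)}
def rdist(p,L,J):
    # p: (s,r) -> signed dist to profile polyline
    s=np.abs(p[:,0]); r=p[:,1]; segs=[((0,.022),(L/2,.022)),((L/2,.022),(L/2,J/2)),((L/2,J/2),(L/2+.03,J/2)),((L/2+.03,J/2),(L/2+.03,0))]
    q=np.stack([s,r],1); D=[]
    for a,b in segs:
        a=np.array(a);b=np.array(b);t=np.clip(((q-a)@(b-a))/((b-a)@(b-a)),0,1)
        D.append(np.linalg.norm(q-(a+t[:,None]*(b-a)),axis=1))
    return np.min(D,0)
def fit_roller(P,name,x0,fixz=None):
    L,J=SP[name]
    def res(x):
        a=np.array([np.cos(x[3])*np.cos(x[4]),np.sin(x[3])*np.cos(x[4]),np.sin(x[4])]); q=P-x[:3]; s=q@a; r=np.linalg.norm(q-s[:,None]*a,axis=1)
        return rdist(np.stack([s,r],1),L,J)
    best=None
    for ds in(-.012,0,.012):
        x=np.array(x0,float); x[0]+=ds*np.cos(x[3]);x[1]+=ds*np.sin(x[3])
        o=least_squares(res,x,loss='soft_l1',f_scale=.0015,x_scale=[.01,.01,.01,.1,.1])
        if best is None or o.cost<best.cost: best=o
    return best.x,np.median(res(best.x))
SS={"stand_short_thick":(.054,.032),"stand_long_thin":(.088,.018),"stand_short_thin":(.054,.018),"stand_long_thick":(.088,.032)}
def fit_stand(P,name,c0):
    L,S=SS[name]
    T=P[(P[:,2]>.0635)&(P[:,2]<.074)]
    T=T[np.linalg.norm(T[:,:2]-c0[:2],axis=1)<.09]
    (cx,cy),(w,h),a=cv2.minAreaRect(T[:,:2].astype(np.float32)*1000)
    rect=(cx/1000,cy/1000,w,h,a)
    def cost(x):
        d=T[:,:2]-x[:2]; c,s=np.cos(x[2]),np.sin(x[2]); u=np.abs(d[:,0]*c+d[:,1]*s); v=np.abs(-d[:,0]*s+d[:,1]*c)
        eu=np.maximum(np.maximum(L/2-u,u-L/2-.018),0); ev=np.maximum(np.maximum(v-.038,S/2+.009-v),0)
        return np.r_[eu,ev]
    best=None
    for y in np.radians(range(-40,41,10)):
      for dx in(-.012,0,.012):
        o=least_squares(cost,[c0[0]+dx,c0[1],y],loss='soft_l1',f_scale=.001,x_scale=[.01,.01,.1])
        if best is None or o.cost<best.cost: best=o
    return best.x,rect,len(T),best.cost*1e6/len(T)
E
cat > run1.py <<'E'
from fit import *
import sys
for f,mf in(("pics/top.npz","pics/m.npz"),("pics/w1.npz","pics/m1.npz")):
    print(f); C=np.load(f)['C']
    cen={"roller_short_thick":(.415,-.242),"roller_long_thin":(.416,.066),"roller_short_thin":(.418,.215),"roller_long_thick":(.421,-.09)}
    for n,c in cen.items():
        P=C[(np.hypot(C[...,0]-c[0],C[...,1]-c[1])<.075)&(C[...,2]>.0145)&(C[...,2]<.065)&(C[...,0]<.488)]
        q=P[:,:2]; V=np.linalg.svd(q-q.mean(0),full_matrices=False)[2][0]; y=np.arctan2(V[1],V[0]); y=(y+np.pi/2)%np.pi-np.pi/2
        x,m=fit_roller(P,n,[*q.mean(0),.031,y,0]); print(n,len(P),np.round(x[:3],4),np.round(np.degrees(x[3:]),1),"res",round(m*1000,2))
    for n,c in {"stand_short_thick":(.575,-.089),"stand_long_thin":(.57,.228),"stand_short_thin":(.565,-.255),"stand_long_thick":(.56,.08)}.items():
        x,r,k,cost=fit_stand(C.reshape(-1,3),n,c); print(n,k,np.round(x[:2],4),round(np.degrees(x[2]),1),"rect",np.round(r,4),round(cost,3))
E
python3 run1.py
```

```text
pics/top.npz
roller_short_thick 687 [ 0.4179 -0.247   0.0323] [13.6 -0.2] res 1.05
roller_long_thin 766 [0.4197 0.068  0.0324] [9.  0.2] res 1.15
roller_short_thin 540 [0.4213 0.221  0.0321] [27.7 -0.2] res 1.16
roller_long_thick 895 [ 0.425  -0.0937  0.0324] [13.7 -0. ] res 1.03
stand_short_thick 209 [ 0.5728 -0.0882] 10.1 rect [ 5.72700e-01 -8.88000e-02  8.92586e+01  7.55018e+01  1.02909e+01] 0.454
stand_long_thin 294 [0.572  0.2271] -9.2 rect [  0.5721   0.2275  76.9143 124.0689  81.3086] 0.233
stand_short_thin 310 [ 0.5573 -0.258 ] 12.9 rect [ 0.5574 -0.2583 90.123  76.6749 12.765 ] 0.359
stand_long_thick 214 [0.557  0.0798] -1.3 rect [5.568000e-01 8.020000e-02 7.480710e+01 1.234905e+02 8.910720e+01] 0.436
pics/w1.npz
roller_short_thick 3334 [ 0.4166 -0.2475  0.0297] [13.6  0.2] res 0.48
roller_long_thin 3439 [0.4183 0.0695 0.0299] [9.5 0.2] res 0.49
roller_short_thin 2516 [0.4196 0.2214 0.0301] [27.2  0. ] res 0.43
roller_long_thick 4172 [ 0.4239 -0.0918  0.0299] [13.8  0.1] res 0.46
stand_short_thick 756 [ 0.5704 -0.0864] 10.2 rect [ 5.71000e-01 -8.66000e-02  8.98621e+01  7.58452e+01  1.05391e+01] 0.123
stand_long_thin 877 [0.5689 0.2272] -9.5 rect [  0.5694   0.2283  76.4515 124.7103  81.0738] 0.046
stand_short_thin 1130 [ 0.5543 -0.2569] 12.8 rect [ 0.5548 -0.2576 91.2536 76.0208 12.8069] 0.035
stand_long_thick 802 [0.5539 0.0806] -1.0 rect [5.541000e-01 8.080000e-02 7.455860e+01 1.243802e+02 8.910460e+01] 0.197
```

```bash
cat > to.py <<'E'
from h import *
import sys
from scipy.spatial.transform import Rotation as Ro
# to.py x y z yawdeg(of axis; tool yaw=180+yaw)
a=[float(v) for v in sys.argv[1:]]
s=env.observe(); T=s['tool_rot']; 
Rt=Ro.from_euler('z',180+a[3],degrees=True).as_matrix()@np.diag([1,-1,-1])
d=T.T@(np.array(a[:3])-s['position']); w=Ro.from_matrix(T.T@Rt).as_rotvec()
print("t",round(s['time_s'],2),"shift units",np.round(d/.04,2),"turn units",np.round(w/.15,2),"grip",round(s['grip_width'],4), "F",np.round(s['ft_force'],1))
E
python3 to.py .419 .069 .10 9.3
```

```text
t 3.25 shift units [0.04 1.67 6.52] turn units [ 0.   -0.   -1.08] grip 0.0848 F [-0.   1.2 -0.9]
```

>>> jog_arm(plan=[[[0,0.24,0.93,0,0,0],[0,0.24,0.93,0,0,0],[0,0.24,0.93,0,0,0],[0,0.24,0.93,0,0,0],[0,0.24,0.93,0,0,0],[0,0.24,0.93,0,0,0],[0.04,0.23,0.94,0,0,0],[0,0,0,0,0,-0.54],[0,0,0,0,0,-0.54],[0,0,0,0,0,0]]], grip=1)

```text
time_s: 4.25
position: [0.4191, 0.0691, 0.0999]
tool_rot: [[-0.987, -0.162, -0.0], [-0.162, 0.987, 0.0], [0.0, 0.0, -1.0]]
ft_force: [0.3, 0.3, 0.1]
grip_width: 0.0852
```

```bash
python3 to.py .419 .069 .013 9.3
python3 - <<'E'
from h import *
im,d=vision.get_image("wrist"); cv2.imwrite("pics/w2.png",im[:,:,::-1])
E
```

```text
t 4.25 shift units [ 0.   -0.    2.17] turn units [ 0. -0.  0.] grip 0.0852 F [0.3 0.3 0.1]
```

View pics/w2.png

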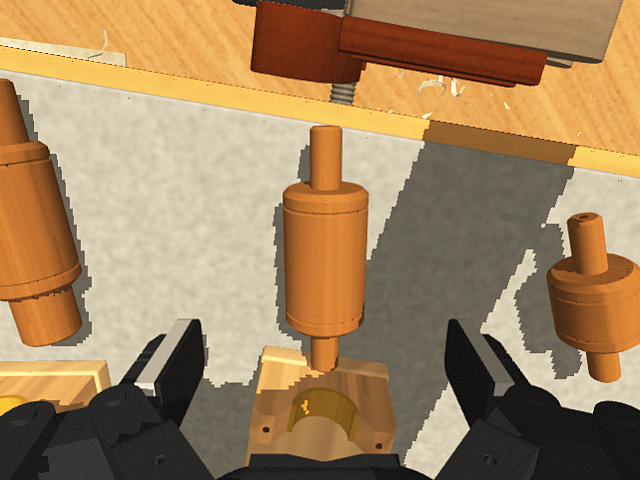

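>>> jog_arm(plan=[[[0,0,0.8,0,0,0],[0,0,0.8,0,0,0],[0,0,0.57,0,0,0],[0,0,0,0,0,0]]])

```text
time_s: 4.7
position: [0.4179, 0.0691, 0.0117]
tool_rot: [[-0.987, -0.159, -0.004], [-0.159, 0.987, 0.001], [0.004, 0.001, -1.0]]
ft_force: [-0.7, 0.1, 0.8]
grip_width: 0.085
```

>>> jog_arm(plan=[[[0,0,0,0,0,0],[0,0,0,0,0,0],[0,0,0,0,0,0],[0,0,0,0,0,0],[0,0,0,0,0,0],[0,0,0,0,0,0]]], grip=-0.2, squeeze=40)

```text
time_s: 5.3
position: [0.4196, 0.0689, 0.0146]
tool_rot: [[-0.987, -0.161, 0.003], [-0.161, 0.987, -0.0], [-0.003, -0.001, -1.0]]
ft_force: [-1.2, -1.2, 7.4]
grip_width: 0.0427
```

>>> jog_arm(plan=[[[0,0,-0.5,0,0,0],[0,0,-0.8,0,0,0],[0,0,-0.8,0,0,0],[0,0,-0.8,0,0,0],[0,0,0,0,0,0]]])

```text
time_s: 5.8
position: [0.4207, 0.069, 0.1332]
tool_rot: [[-0.987, -0.161, 0.008], [-0.161, 0.987, -0.001], [-0.008, -0.002, -1.0]]
ft_force: [-1.1, -0.5, -3.4]
grip_width: 0.0428
```

```bash
python3 to.py .5705 .2272 .13 -9.4
python3 - <<'E'
from h import *
im,d=vision.get_image("wrist"); cv2.imwrite("pics/w3.png",im[:,:,::-1])
E
```

```text
t 5.8 shift units [-4.33  3.3   0.11] turn units [-0.01  0.06  2.17] grip 0.0428 F [-1.1 -0.5 -3.4]
```

View pics/w3.png

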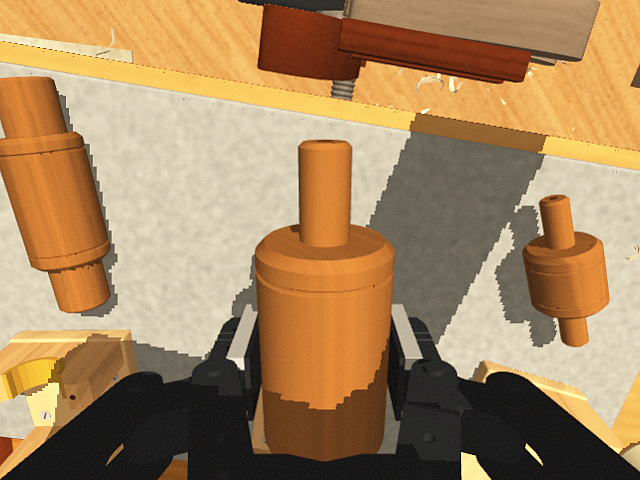

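>>> jog_arm(plan=[[[-0.62,0.47,0,0,0,0],[-0.62,0.47,0,0,0,0],[-0.62,0.47,0,0,0,0],[-0.62,0.47,0,0,0,0],[-0.62,0.47,0,0,0,0],[-0.62,0.47,0,0,0,0],[-0.61,0.48,0,0,0,0.5],[0,0,0,0,0,0.85],[0,0,0,0,0,0.82],[0,0,0,0,0,0]]], squeeze=60)

```text
time_s: 6.85
position: [0.568, 0.2273, 0.1277]
tool_rot: [[-0.987, 0.164, -0.003], [0.164, 0.987, -0.001], [0.003, -0.001, -1.0]]
ft_force: [-0.1, -0.0, -1.2]
grip_width: 0.0423
```

```bash
python3 to.py .5705 .2272 .039 -9.4
python3 - <<'E'
from h import *
im,d=vision.get_image("wrist"); cv2.imwrite("pics/w4.png",im[:,:,::-1]); ci=vision.camera_info("wrist"); C=cloud(d,ci)
# held roller axis tilt: cloud pts above .1
s=env.observe(); P=(C.reshape(-1,3)-s['position'])@s['tool_rot']; P=P[(d.ravel()>0)&(abs(P[:,1])<.03)&(P[:,2]<.045)&(P[:,2]>-.06)&(abs(P[:,0])<.08)]
for x in np.arange(.0,.08,.01):
    q=P[abs(P[:,0]-x)<.003]
    if len(q): print(round(x,3),len(q),"top z",np.percentile(q[:,2],3).round(4),"y",np.round([q[:,1].min(),q[:,1].max()],4))
for n in ("top","scene"):
    im,d=vision.get_image(n); cv2.imwrite(f"pics/{n}4.png",im[:,:,::-1])
    if n=="top": np.savez("pics/top4.npz",C=cloud(d,vision.camera_info("top")))
E
```

```text
t 6.85 shift units [-0.07  0.01  2.22] turn units [-0.01 -0.02 -0.  ] grip 0.0423 F [-0.1 -0.  -1.2]
0.0 2636 top z -0.039 y [-0.0236  0.0222]
0.01 6543 top z -0.0573 y [-0.03  0.03]
0.02 2403 top z -0.0375 y [-0.0221  0.0212]
0.03 2620 top z -0.0376 y [-0.0221  0.0213]
0.04 5003 top z -0.0362 y [-0.0223  0.0214]
0.05 1010 top z -0.0238 y [-0.0085  0.0075]
0.06 1100 top z -0.0239 y [-0.0082  0.0074]
0.07 736 top z -0.0237 y [-0.0084  0.0075]
```

View pics/w4.png

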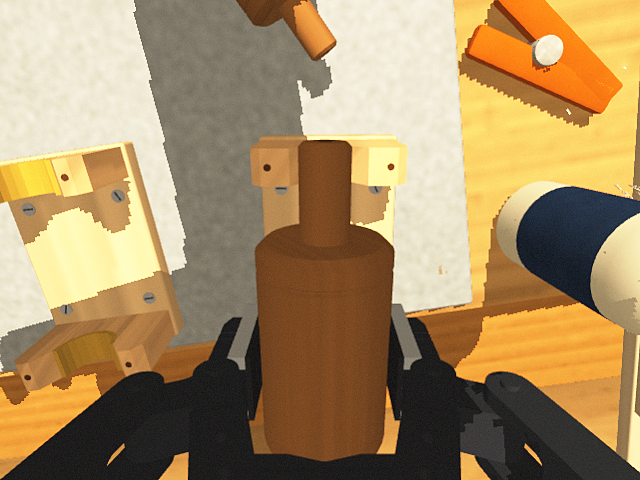

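View pics/scene4.png

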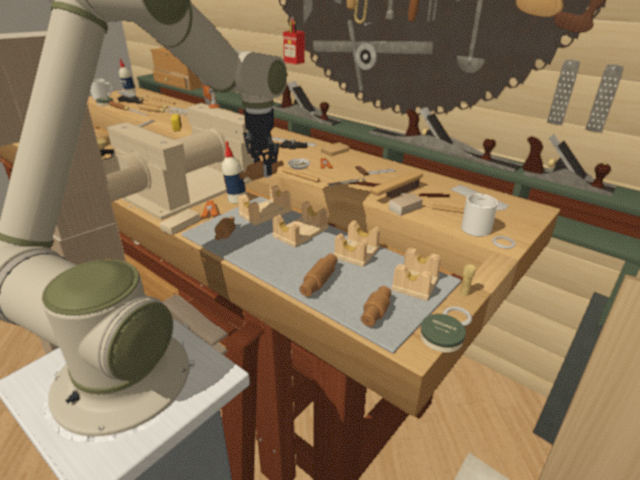

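>>> jog_arm(plan=[[[-0.07,0.01,0.7,0,0,0],[0,0,0.7,0,0,0],[0,0,0.4,0,0,0],[0,0,0.1,0,0,0],[0,0,0,0,0,0]]])

```text
time_s: 7.5
position: [0.5713, 0.2271, 0.0532]
tool_rot: [[-0.987, 0.162, -0.001], [0.162, 0.987, -0.0], [0.001, -0.0, -1.0]]
ft_force: [-0.2, -0.3, -1.4]
grip_width: 0.0423
```

```bash
python3 to.py .5705 .2272 .042 -9.4
python3 - <<'E'
from h import *
im,d=vision.get_image("wrist"); cv2.imwrite("pics/w5.png",im[:,:,::-1])
E
```

```text
t 7.5 shift units [ 0.02 -0.    0.28] turn units [-0.   -0.    0.01] grip 0.0423 F [-0.2 -0.3 -1.4]
```

View pics/w5.png

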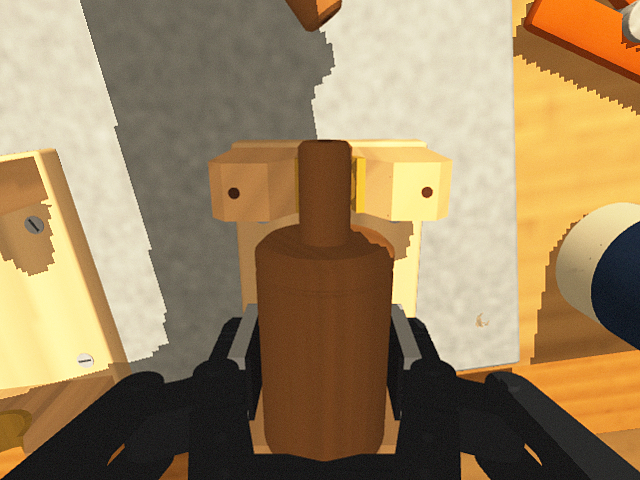

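>>> jog_arm(plan=[[[0,0.04,0.1,0,0,0],[0,0,0.1,0,0,0],[0,0,0.08,0,0,0],[0,0,0,0,0,0]]])

```text
time_s: 7.95
position: [0.5718, 0.2291, 0.0423]
tool_rot: [[-0.987, 0.162, 0.001], [0.162, 0.987, 0.0], [-0.001, 0.001, -1.0]]
ft_force: [0.3, 2.3, -1.3]
grip_width: 0.0421
```

>>> jog_arm(plan=[[[0,0,0.04,0,0,0],[0,0,0.03,0,0,0],[0,0,0,0,0,0]]])

```text
time_s: 8.25
position: [0.5719, 0.2291, 0.042]
tool_rot: [[-0.987, 0.162, 0.002], [0.162, 0.987, 0.0], [-0.002, 0.001, -1.0]]
ft_force: [-7.1, -1.2, 19.1]
grip_width: 0.0425
```

>>> jog_arm(plan=[[[0,0,-0.05,0,0,0],[0,0,0,0,0,0],[0,0,0,0,0,0],[0,0,-0.4,0,0,0],[0,0,-0.9,0,0,0],[0,0,-0.9,0,0,0],[0,0,-0.9,0,0,0],[0,0,0,0,0,0]]], grip=0.5)

```text
time_s: 9.05
position: [0.5736, 0.2292, 0.1702]
tool_rot: [[-0.987, 0.162, 0.009], [0.163, 0.987, 0.002], [-0.008, 0.003, -1.0]]
ft_force: [1.3, 0.1, -0.7]
grip_width: 0.0638
```

```bash
python3 to.py .4245 -.0927 .165 13.8
python3 - <<'E'
from h import *
from fit import *
im,d=vision.get_image("wrist"); cv2.imwrite("pics/w6.png",im[:,:,::-1]);ci=vision.camera_info("wrist"); C=cloud(d,ci)
im,d=vision.get_image("top"); Ct=cloud(d,vision.camera_info("top"))
for C in(C,Ct):
    P=C[(np.hypot(C[...,0]-.5705,C[...,1]-.2272)<.07)&(C[...,2]>.045)&(C[...,2]<.09)]
    c,s=np.cos(np.radians(-9.4)),np.sin(np.radians(-9.4)); v=-(P[:,0]-.5705)*s+(P[:,1]-.2272)*c
    P=P[abs(v)<.025]; u=(P[:,0]-.5705)*c+(P[:,1]-.2272)*s; k=(abs(u)<.041)
    x,m=fit_roller(P[k|(P[:,2]<.068)&(abs((P[:,1]-.2272)*c-(P[:,0]-.5705)*s)<.009)],"roller_long_thin",[.5705,.2272,.0585,np.radians(-9.4),0]); print(np.round(x,4),m)
E
```

```text
t 9.05 shift units [ 2.37 -8.55  0.08] turn units [ 0.01  0.06 -2.69] grip 0.0638 F [ 1.3  0.1 -0.7]
[ 0.569   0.2287  0.0543 -0.1618 -0.0032] 0.00034218789256831167
[ 0.5722  0.2282  0.0598 -0.1682 -0.0092] 0.0008368171452290268
```

View pics/w6.png

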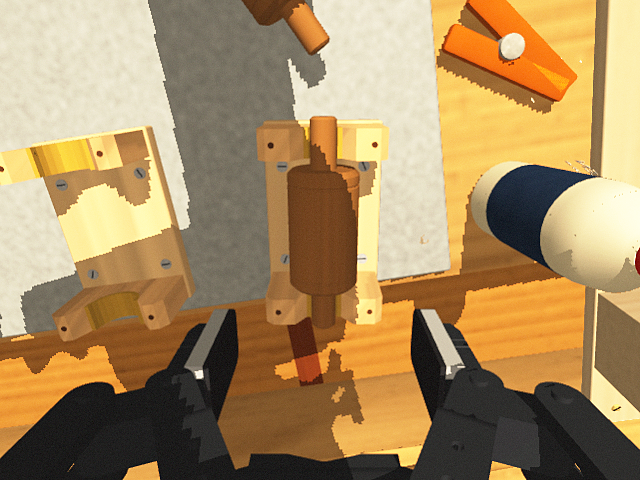

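>>> jog_arm(plan=[[[0.26,-0.95,0,0,0,0],[0.26,-0.95,0,0,0,0],[0.26,-0.95,0,0,0,0],[0.26,-0.95,0,0,0,0],[0.26,-0.95,0,0,0,0],[0.26,-0.95,0,0,0,0],[0.27,-0.95,0,0,0,0],[0.27,-0.95,0,0,0,0],[0.27,-0.95,0,0,0,-0.3],[0,0,0,0,0.06,-0.7]]], grip=1)

```text
time_s: 10.15
position: [0.4205, -0.0961, 0.164]
tool_rot: [[-1.0, 0.016, -0.012], [0.016, 1.0, 0.001], [0.012, 0.001, -1.0]]
ft_force: [0.8, 0.0, 0.0]
grip_width: 0.085
```

>>> jog_arm(plan=[[[0,0,0,0,0,-0.85],[0,0,0,0,0,-0.84],[0,0,0.8,0,0,0],[0,0,0.8,0,0,0],[0,0,0,0,0,0]]])

```text
time_s: 10.65
position: [0.4195, -0.092, 0.0977]
tool_rot: [[-0.971, -0.238, -0.018], [-0.238, 0.971, 0.005], [0.016, 0.009, -1.0]]
ft_force: [0.6, -0.6, 0.5]
grip_width: 0.0851
```

```bash
python3 to.py .4245 -.0927 .014 13.8
```

```text
t 10.65 shift units [-0.15 -0.07  2.09] turn units [ 0.06 -0.11 -0.01] grip 0.0851 F [ 0.6 -0.6  0.5]
```

>>> jog_arm(plan=[[[-0.15,-0.07,0,0.06,-0.11,0],[0,0,0.8,0,0,0],[0,0,0.8,0,0,0],[0,0,0.49,0,0,0],[0,0,0,0,0,0]]])

```text
time_s: 11.15
position: [0.4293, -0.0948, 0.017]
tool_rot: [[-0.971, -0.238, 0.008], [-0.238, 0.971, -0.003], [-0.007, -0.005, -1.0]]
ft_force: [-0.2, -0.2, 0.4]
grip_width: 0.0856
```

```bash
python3 to.py .4245 -.0927 .014 13.8
```

```text
t 11.15 shift units [0.1  0.08 0.07] turn units [-0.03  0.05 -0.01] grip 0.0856 F [-0.2 -0.2  0.4]
```

>>> jog_arm(plan=[[[0.1,0.06,0.06,-0.03,0.05,0],[0,0,0,0,0,0]]])

```text
time_s: 11.35
position: [0.4251, -0.0936, 0.0164]
tool_rot: [[-0.971, -0.238, 0.002], [-0.238, 0.971, -0.002], [-0.002, -0.003, -1.0]]
ft_force: [-0.9, -0.4, 0.6]
grip_width: 0.0855
```

```bash
python3 to.py .4245 -.0927 .014 13.8
```

```text
t 11.35 shift units [0.01 0.03 0.06] turn units [-0.02  0.01 -0.  ] grip 0.0855 F [-0.9 -0.4  0.6]
```

>>> jog_arm(plan=[[[0,0,0.06,0,0,0],[0,0,0,0,0,0],[0,0,0,0,0,0],[0,0,0,0,0,0],[0,0,0,0,0,0],[0,0,0,0,0,0]]], grip=-0.2, squeeze=60)

```text
time_s: 11.95
position: [0.425, -0.0935, 0.0134]
tool_rot: [[-0.971, -0.238, 0.002], [-0.238, 0.971, -0.002], [-0.001, -0.002, -1.0]]
ft_force: [-1.5, 0.5, 7.2]
grip_width: 0.042
```

>>> jog_arm(plan=[[[0,0,-0.4,0,0,0],[0,0,-0.8,0,0,0],[0,0,-0.8,0,0,0],[0,0,-0.8,0,0,0],[0,0,0,0,0,0]]])

```text
time_s: 12.45
position: [0.4262, -0.094, 0.1281]
tool_rot: [[-0.971, -0.238, 0.007], [-0.238, 0.971, -0.005], [-0.006, -0.007, -1.0]]
ft_force: [-0.2, 0.1, -2.0]
grip_width: 0.0424
```

```bash
python3 to.py .5555 .0802 .13 -1.1
python3 - <<'E'
from h import *
im,d=vision.get_image("wrist"); cv2.imwrite("pics/w7.png",im[:,:,::-1])
E
```

```text
t 12.45 shift units [-4.18  3.46 -0.05] turn units [-0.04  0.04  1.73] grip 0.0424 F [-0.2  0.1 -2. ]
```

View pics/w7.png

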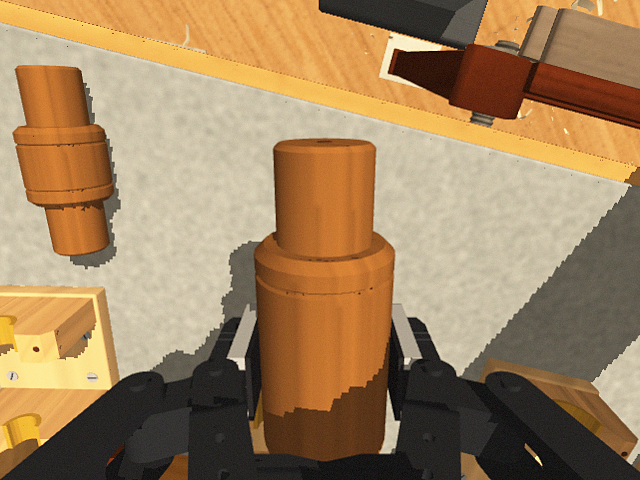

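Held level and centred. Carry to its stand.

>>> jog_arm(plan=[[[-0.6,0.49,0,0,0,0],[-0.6,0.49,0,0,0,0],[-0.6,0.49,0,0,0,0],[-0.6,0.49,0,0,0,0],[-0.6,0.5,0,0,0,0],[-0.59,0.5,0,0,0,0],[-0.59,0.5,0,0,0,0.3],[0,0,0,-0.04,0.04,0.73],[0,0,0,0,0,0.7],[0,0,0,0,0,0]]])

```text
time_s: 13.5
position: [0.5535, 0.0811, 0.1228]
tool_rot: [[-1.0, 0.02, -0.009], [0.02, 1.0, 0.004], [0.009, 0.003, -1.0]]
ft_force: [-0.1, 0.6, -1.5]
grip_width: 0.0423
```

```bash
python3 to.py .5555 .0802 .053 -1.1
```

```text
t 13.5 shift units [-0.07 -0.03  1.75] turn units [ 0.02 -0.06 -0.  ] grip 0.0423 F [-0.1  0.6 -1.5]
```

>>> jog_arm(plan=[[[-0.06,-0.03,0.6,0.02,-0.06,0],[0,0,0.6,0,0,0],[0,0,0.4,0,0,0],[0,0,0.15,0,0,0],[0,0,0,0,0,0]]])

```text
time_s: 14.0
position: [0.556, 0.0796, 0.0536]
tool_rot: [[-1.0, 0.018, 0.001], [0.018, 1.0, 0.0], [-0.001, 0.0, -1.0]]
ft_force: [-0.4, -0.1, -1.8]
grip_width: 0.0425
```

```bash
python3 to.py .5555 .0802 .042 -1.1
python3 - <<'E'
from h import *
im,d=vision.get_image("wrist"); cv2.imwrite("pics/w8.png",im[:,:,::-1])
E
```

```text
t 14.0 shift units [0.01 0.01 0.29] turn units [0.   0.   0.01] grip 0.0425 F [-0.4 -0.1 -1.8]
```

View pics/w8.png

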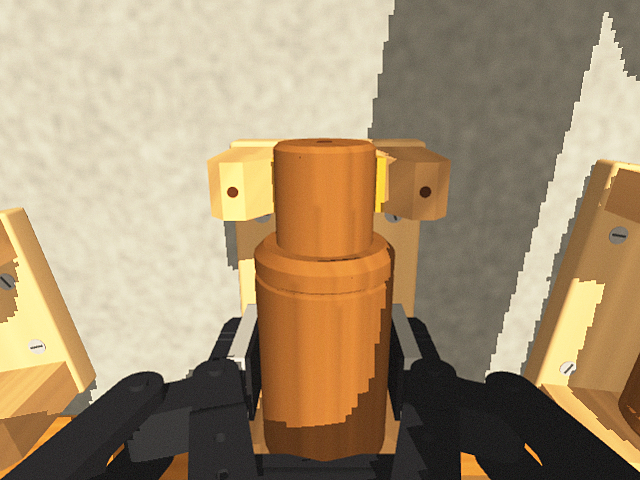

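>>> jog_arm(plan=[[[0,0.03,0.1,0,0,0],[0,0,0.1,0,0,0],[0,0,0.1,0,0,0],[0,0,0.03,0,0,0],[0,0,0,0,0,0]]])

```text
time_s: 14.55
position: [0.5566, 0.081, 0.0413]
tool_rot: [[-1.0, 0.019, 0.003], [0.019, 1.0, 0.0], [-0.003, 0.0, -1.0]]
ft_force: [0.0, 0.4, -1.6]
grip_width: 0.0424
```

>>> jog_arm(plan=[[[0,0,0.04,0,0,0],[0,0,0.03,0,0,0],[0,0,0,0,0,0]]])

```text
time_s: 14.85
position: [0.5568, 0.081, 0.0409]
tool_rot: [[-1.0, 0.019, 0.005], [0.019, 1.0, -0.0], [-0.005, 0.0, -1.0]]
ft_force: [-6.7, -0.1, 18.7]
grip_width: 0.0426
```

>>> jog_arm(plan=[[[0,0,-0.05,0,0,0],[0,0,0,0,0,0],[0,0,0,0,0,0],[0,0,-0.4,0,0,0],[0,0,-0.9,0,0,0],[0,0,-0.9,0,0,0],[0,0,-0.9,0,0,0],[0,0,0,0,0,0]]], grip=0.5)

```text
time_s: 15.65
position: [0.5582, 0.0809, 0.1691]
tool_rot: [[-1.0, 0.019, 0.012], [0.019, 1.0, -0.0], [-0.012, -0.0, -1.0]]
ft_force: [-0.7, 0.1, -0.5]
grip_width: 0.0644
```

```bash
python3 to.py .417 -.247 .165 13.6
python3 - <<'E'
from h import *
im,d=vision.get_image("wrist"); cv2.imwrite("pics/w9.png",im[:,:,::-1])
E
```

```text
t 15.65 shift units [ 3.37 -8.26  0.06] turn units [-0.01  0.08 -1.71] grip 0.0644 F [-0.7  0.1 -0.5]
```

View pics/w9.png

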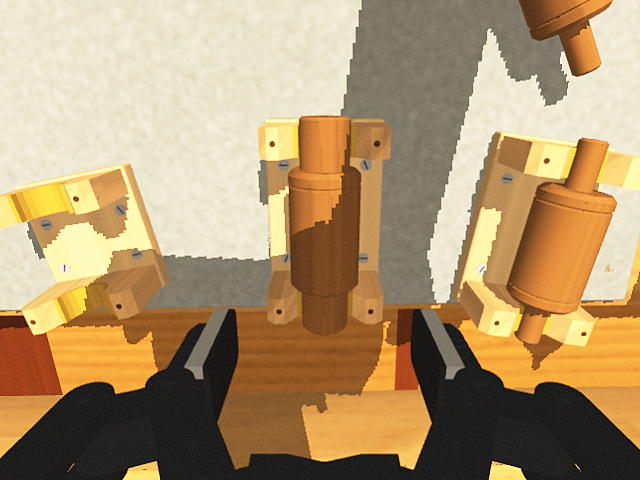

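>>> jog_arm(plan=[[[0.37,-0.92,0,0,0,0],[0.37,-0.92,0,0,0,0],[0.37,-0.92,0,0,0,0],[0.37,-0.92,0,0,0,0],[0.37,-0.92,0,0,0,0],[0.38,-0.92,0,0,0,0],[0.38,-0.92,0,0,0,0],[0.38,-0.91,0,0,0,0],[0.38,-0.91,0,0,0,0],[0,0,0,0,0.08,-0.8]]], grip=1)

```text
time_s: 16.7
position: [0.4131, -0.2501, 0.1627]
tool_rot: [[-0.995, -0.097, -0.011], [-0.097, 0.995, 0.001], [0.011, 0.002, -1.0]]
ft_force: [0.2, 0.4, -0.1]
grip_width: 0.0851
```

>>> jog_arm(plan=[[[0,0,0.2,0,0,-0.9],[0,0,0.8,0,0,0],[0,0,0.7,0,0,0],[0,0,0,0,0,0]]])

```text
time_s: 17.1
position: [0.4127, -0.2452, 0.0924]
tool_rot: [[-0.972, -0.233, -0.015], [-0.233, 0.972, 0.006], [0.013, 0.009, -1.0]]
ft_force: [-0.3, -0.8, 0.2]
grip_width: 0.0855
```

```bash
python3 to.py .417 -.247 .04 13.6
```

```text
t 17.1 shift units [-0.11 -0.08  1.31] turn units [ 0.06 -0.09 -0.01] grip 0.0855 F [-0.3 -0.8  0.2]
```

>>> jog_arm(plan=[[[-0.05,-0.05,0.4,0.04,-0.05,0],[0,0,0.6,0,0,0],[0,0,0.3,0,0,0],[0,0,0,0,0,0]]])

```text
time_s: 17.5
position: [0.4164, -0.248, 0.0434]
tool_rot: [[-0.972, -0.234, -0.002], [-0.234, 0.972, -0.002], [0.003, -0.002, -1.0]]
ft_force: [0.5, -0.2, 0.2]
grip_width: 0.0857
```

```bash
python3 to.py .417 -.247 .0135 13.6
```

```text
t 17.5 shift units [-0.02  0.02  0.75] turn units [-0.01 -0.02 -0.01] grip 0.0857 F [ 0.5 -0.2  0.2]
```

>>> jog_arm(plan=[[[-0.02,0.02,0.4,0,-0.01,0],[0,0,0.32,0,0,0],[0,0,0,0,0,0]]])

```text
time_s: 17.8
position: [0.4172, -0.2474, 0.0152]
tool_rot: [[-0.972, -0.234, 0.0], [-0.234, 0.972, -0.003], [0.001, -0.003, -1.0]]
ft_force: [-0.6, 0.1, 0.9]
grip_width: 0.0852
```

>>> jog_arm(plan=[[[0,0,0,0,0,0],[0,0,0,0,0,0],[0,0,0,0,0,0],[0,0,0,0,0,0],[0,0,0,0,0,0],[0,0,0,0,0,0]]], grip=-0.2, squeeze=60)

```text
time_s: 18.4
position: [0.4178, -0.2482, 0.0164]
tool_rot: [[-0.972, -0.234, 0.003], [-0.234, 0.972, -0.006], [-0.001, -0.006, -1.0]]
ft_force: [-1.1, -0.6, 7.4]
grip_width: 0.0423
```

>>> jog_arm(plan=[[[0,0,-0.4,0,0,0],[0,0,-0.8,0,0,0],[0,0,-0.8,0,0,0],[0,0,-0.8,0,0,0],[0,0,0,0,0,0]]])

```text
time_s: 18.9
position: [0.4185, -0.2483, 0.1312]
tool_rot: [[-0.972, -0.234, 0.007], [-0.234, 0.972, -0.009], [-0.004, -0.011, -1.0]]
ft_force: [0.5, 0.5, -1.8]
grip_width: 0.042
```

```bash
python3 to.py .5716 -.0873 .13 10.2
python3 - <<'E'
from h import *
im,d=vision.get_image("wrist"); cv2.imwrite("pics/w10.png",im[:,:,::-1])
E
```

```text
t 18.9 shift units [-4.66  3.02  0.02] turn units [-0.07  0.03  0.39] grip 0.042 F [ 0.5  0.5 -1.8]
```

View pics/w10.png

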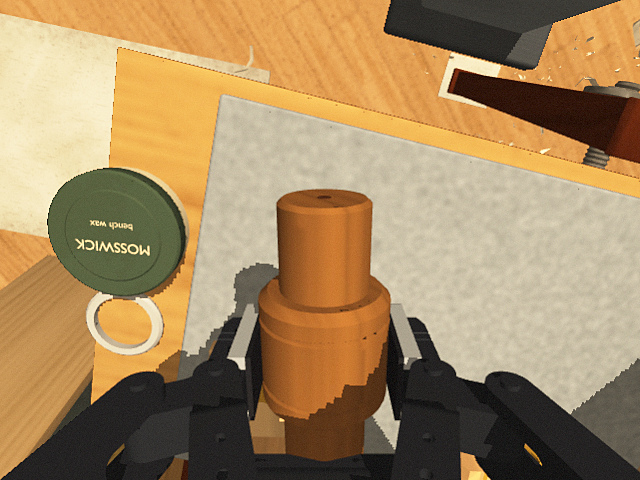

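>>> jog_arm(plan=[[[-0.66,0.43,0,0,0,0],[-0.66,0.43,0,0,0,0],[-0.66,0.43,0,0,0,0],[-0.67,0.43,0,0,0,0],[-0.67,0.43,0,0,0,0],[-0.67,0.43,0,0,0,0],[-0.67,0.44,0,-0.06,0.03,0.39],[0,0,0,0,0,0],[0,0,0,0,0,0]]])

```text
time_s: 19.85
position: [0.5697, -0.0856, 0.1253]
tool_rot: [[-0.984, -0.178, -0.008], [-0.178, 0.984, 0.005], [0.007, 0.006, -1.0]]
ft_force: [0.4, -1.1, -1.8]
grip_width: 0.0421
```

```bash
python3 to.py .5716 -.0873 .055 10.2
```

```text
t 19.85 shift units [-0.05 -0.06  1.76] turn units [ 0.04 -0.05  0.01] grip 0.0421 F [ 0.4 -1.1 -1.8]
```

>>> jog_arm(plan=[[[-0.04,-0.05,0.6,0.03,-0.04,0],[0,0,0.6,0,0,0],[0,0,0.4,0,0,0],[0,0,0.15,0,0,0],[0,0,0,0,0,0]]])

```text
time_s: 20.35
position: [0.5713, -0.0882, 0.056]
tool_rot: [[-0.984, -0.176, -0.0], [-0.176, 0.984, 0.001], [0.0, 0.001, -1.0]]
ft_force: [0.0, -0.2, -0.5]
grip_width: 0.0423
```

```bash
python3 to.py .5716 -.0873 .044 10.2
python3 - <<'E'
from h import *
im,d=vision.get_image("wrist"); cv2.imwrite("pics/w11.png",im[:,:,::-1])
E
```

```text
t 20.35 shift units [-0.01  0.02  0.3 ] turn units [ 0.01 -0.   -0.01] grip 0.0423 F [ 0.  -0.2 -0.5]
```

View pics/w11.png

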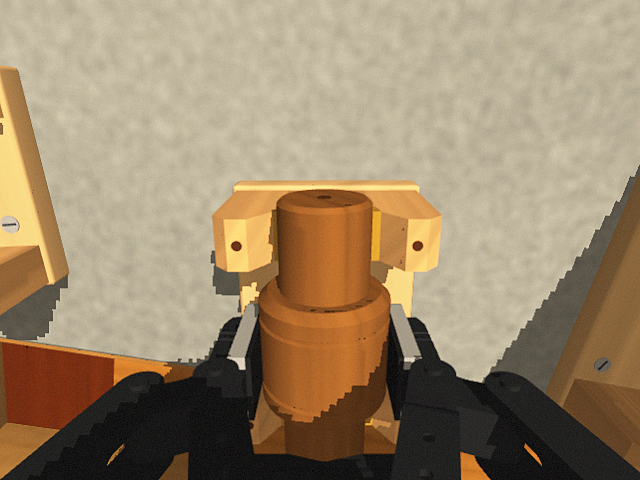

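>>> jog_arm(plan=[[[0,0.02,0.1,0,0,0],[0,0,0.1,0,0,0],[0,0,0.1,0,0,0],[0,0,0.03,0,0,0],[0,0,0,0,0,0]]])

```text
time_s: 20.9
position: [0.572, -0.087, 0.044]
tool_rot: [[-0.984, -0.176, 0.002], [-0.176, 0.984, 0.0], [-0.002, -0.0, -1.0]]
ft_force: [-2.0, 0.2, 3.6]
grip_width: 0.0418
```

>>> jog_arm(plan=[[[0,0,0.04,0,0,0],[0,0,0,0,0,0]]])

```text
time_s: 21.1
position: [0.5721, -0.087, 0.0439]
tool_rot: [[-0.984, -0.177, 0.003], [-0.177, 0.984, -0.0], [-0.003, -0.001, -1.0]]
ft_force: [-6.3, 0.4, 15.6]
grip_width: 0.042
```

>>> jog_arm(plan=[[[0,0,-0.03,0,0,0],[0,0,0,0,0,0],[0,0,0,0,0,0],[0,0,-0.4,0,0,0],[0,0,-0.9,0,0,0],[0,0,-0.9,0,0,0],[0,0,-0.9,0,0,0],[0,0,0,0,0,0]]], grip=0.5)

```text
time_s: 21.9
position: [0.5737, -0.0876, 0.1719]
tool_rot: [[-0.984, -0.176, 0.01], [-0.177, 0.984, -0.003], [-0.009, -0.004, -1.0]]
ft_force: [1.0, -0.2, 0.4]
grip_width: 0.0641
```

```bash
python3 to.py .4205 .221 .165 27.4
python3 - <<'E'
from h import *
im,d=vision.get_image("wrist"); cv2.imwrite("pics/w12.png",im[:,:,::-1])
E
```

```text
t 21.9 shift units [2.41 8.27 0.11] turn units [-0.04  0.06 -2.01] grip 0.0641 F [ 1.  -0.2  0.4]
```

View pics/w12.png

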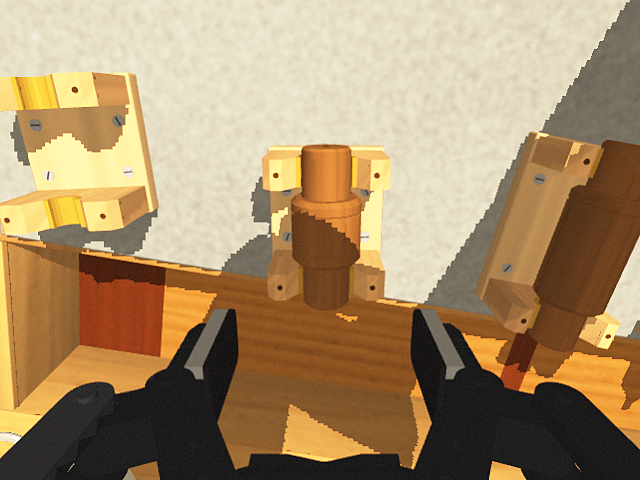

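Third seated. Now the short thin one.

>>> jog_arm(plan=[[[0.27,0.92,0,0,0,0],[0.27,0.92,0,0,0,0],[0.27,0.92,0,0,0,0],[0.27,0.92,0,0,0,0],[0.27,0.92,0,0,0,0],[0.27,0.92,0,0,0,0],[0.27,0.92,0,0,0,0],[0.26,0.92,0,0,0,0],[0.26,0.91,0,0,0,-0.3],[0,0,0,0,0,-0.85]]], grip=1)

```text
time_s: 22.95
position: [0.4159, 0.2244, 0.1658]
tool_rot: [[-0.937, -0.349, -0.002], [-0.349, 0.937, 0.001], [0.001, 0.001, -1.0]]
ft_force: [0.9, 0.2, 0.2]
grip_width: 0.0852
```

>>> jog_arm(plan=[[[0,0,0.2,0,0,-0.86],[0,0,0.8,0,0,0],[0,0,0.7,0,0,0],[0,0,0,0,0,0]]])

```text
time_s: 23.35
position: [0.4163, 0.221, 0.0955]
tool_rot: [[-0.888, -0.461, -0.007], [-0.461, 0.888, -0.001], [0.007, 0.002, -1.0]]
ft_force: [0.7, -0.2, 0.1]
grip_width: 0.0853
```

```bash
python3 to.py .4205 .221 .04 27.4
python3 - <<'E'
from h import *
im,d=vision.get_image("wrist"); cv2.imwrite("pics/w13.png",im[:,:,::-1])
E
```

```text
t 23.35 shift units [-0.1  -0.05  1.39] turn units [ 0.01 -0.05  0.  ] grip 0.0853 F [ 0.7 -0.2  0.1]
```

View pics/w13.png

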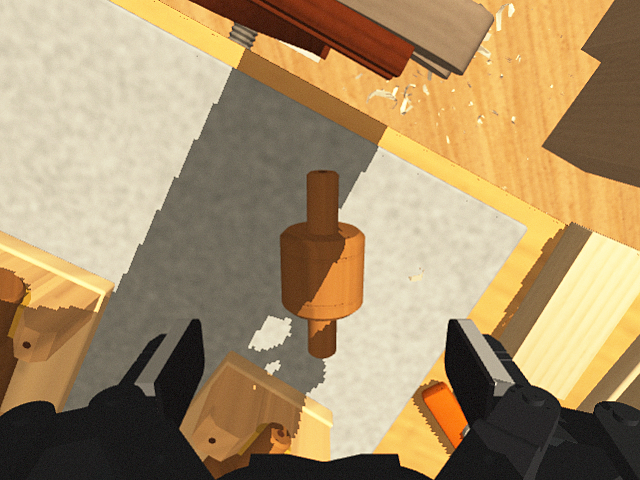

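>>> jog_arm(plan=[[[-0.06,-0.04,0.4,0.01,-0.03,0],[0,0,0.6,0,0,0],[0,0,0.38,0,0,0],[0,0,0,0,0,0]]])

```text
time_s: 23.8
position: [0.4215, 0.2213, 0.0435]
tool_rot: [[-0.888, -0.461, 0.004], [-0.461, 0.888, 0.001], [-0.004, -0.001, -1.0]]
ft_force: [0.5, 0.5, 0.9]
grip_width: 0.0855
```

```bash
python3 to.py .4205 .221 .0135 27.4
```

```text
t 23.8 shift units [0.03 0.01 0.75] turn units [-0.01  0.03  0.  ] grip 0.0855 F [0.5 0.5 0.9]
```

>>> jog_arm(plan=[[[0.02,0,0.4,0,0.02,0],[0,0,0.34,0,0,0],[0,0,0,0,0,0]]])

```text
time_s: 24.1
position: [0.4214, 0.221, 0.0146]
tool_rot: [[-0.888, -0.461, 0.003], [-0.461, 0.888, -0.0], [-0.003, -0.002, -1.0]]
ft_force: [-0.4, -0.4, 0.1]
grip_width: 0.0853
```

>>> jog_arm(plan=[[[0,0,0,0,0,0],[0,0,0,0,0,0],[0,0,0,0,0,0],[0,0,0,0,0,0],[0,0,0,0,0,0],[0,0,0,0,0,0]]], grip=-0.2, squeeze=60)

```text
time_s: 24.7
position: [0.4217, 0.2212, 0.0155]
tool_rot: [[-0.888, -0.461, 0.005], [-0.461, 0.888, 0.0], [-0.005, -0.002, -1.0]]
ft_force: [-1.4, -0.7, 9.5]
grip_width: 0.0423
```

>>> jog_arm(plan=[[[0,0,-0.4,0,0,0],[0,0,-0.9,0,0,0],[0,0,-0.9,0,0,0],[0,0,-0.9,0,0,0],[0,0,-0.4,0,0,0],[0,0,0,0,0,0]]])

```text
time_s: 25.3
position: [0.4216, 0.2214, 0.1567]
tool_rot: [[-0.887, -0.461, 0.009], [-0.461, 0.888, 0.001], [-0.008, -0.003, -1.0]]
ft_force: [0.4, -0.1, -1.0]
grip_width: 0.0425
```

```bash
python3 to.py .5558 -.2575 .15 12.8
python3 - <<'E'
from h import *
im,d=vision.get_image("wrist"); cv2.imwrite("pics/w14.png",im[:,:,::-1])
E
```

```text
t 25.3 shift units [  2.54 -12.17   0.18] turn units [-0.01  0.06  1.7 ] grip 0.0425 F [ 0.4 -0.1 -1. ]
```

View pics/w14.png

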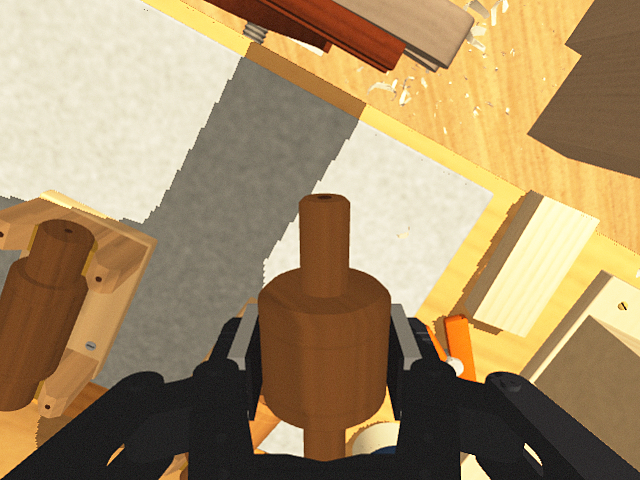

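>>> jog_arm(plan=[[[0.18,-0.87,0,0,0,0],[0.18,-0.87,0,0,0,0],[0.18,-0.87,0,0,0,0],[0.18,-0.87,0,0,0,0],[0.18,-0.87,0,0,0,0],[0.18,-0.87,0,0,0,0],[0.18,-0.87,0,0,0,0],[0.18,-0.87,0,0,0,0],[0.18,-0.87,0,0,0,0],[0.18,-0.87,0,0,0,0]]])

```text
time_s: 26.35
position: [0.5167, -0.1222, 0.153]
tool_rot: [[-0.888, -0.46, 0.001], [-0.46, 0.888, 0.001], [-0.001, 0.001, -1.0]]
ft_force: [0.5, 0.8, -0.7]
grip_width: 0.0422
```

>>> jog_arm(plan=[[[0.18,-0.87,0,0,0,0],[0.18,-0.87,0,0,0,0],[0.18,-0.87,0,0,0,0],[0.2,-0.86,0.1,0,0.04,0],[0,0,0,0,0,0.85],[0,0,0,0,0,0.85],[0,0,0,0,0,0]]])

```text
time_s: 27.05
position: [0.5543, -0.2577, 0.1488]
tool_rot: [[-0.975, -0.22, -0.004], [-0.22, 0.975, -0.001], [0.004, 0.0, -1.0]]
ft_force: [-0.7, -0.1, -1.0]
grip_width: 0.0426
```

```bash
python3 to.py .5558 -.2575 .055 12.8
```

```text
t 27.05 shift units [-0.05 -0.    2.35] turn units [ 0.   -0.03 -0.01] grip 0.0426 F [-0.7 -0.1 -1. ]
```

>>> jog_arm(plan=[[[-0.03,0,0.7,0,-0.02,0],[0,0,0.7,0,0,0],[0,0,0.6,0,0,0],[0,0,0.35,0,0,0],[0,0,0,0,0,0]]])

```text
time_s: 27.55
position: [0.5548, -0.2567, 0.0539]
tool_rot: [[-0.974, -0.225, -0.003], [-0.225, 0.974, 0.001], [0.003, 0.002, -1.0]]
ft_force: [0.0, 0.3, -0.7]
grip_width: 0.0424
```

```bash
python3 to.py .5558 -.2575 .043 12.8
python3 - <<'E'
from h import *
im,d=vision.get_image("wrist"); cv2.imwrite("pics/w15.png",im[:,:,::-1])
E
```

```text
t 27.55 shift units [-0.02 -0.03  0.27] turn units [ 0.01 -0.02  0.02] grip 0.0424 F [ 0.   0.3 -0.7]
```

View pics/w15.png

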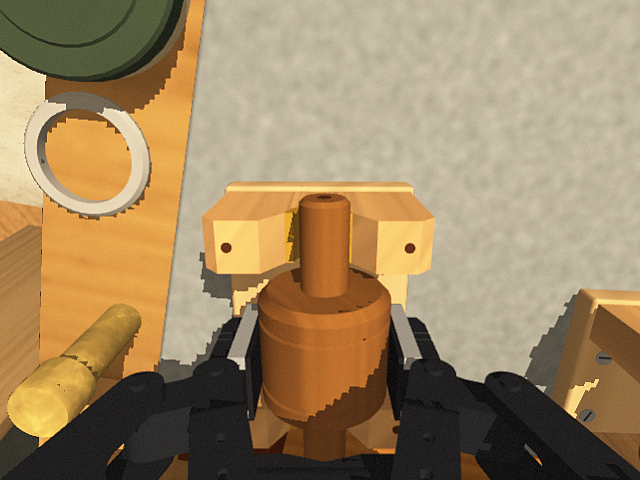

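>>> jog_arm(plan=[[[-0.01,-0.04,0.1,0,0,0.02],[0,0,0.1,0,0,0],[0,0,0.07,0,0,0],[0,0,0,0,0,0]]])

```text
time_s: 28.0
position: [0.5567, -0.2592, 0.0459]
tool_rot: [[-0.976, -0.219, 0.001], [-0.219, 0.976, -0.002], [-0.0, -0.002, -1.0]]
ft_force: [-0.2, -0.4, -1.1]
grip_width: 0.0425
```

>>> jog_arm(plan=[[[0,0,0.07,0,0,0],[0,0,0.05,0,0,0],[0,0,0,0,0,0]]])

```text
time_s: 28.3
position: [0.557, -0.2591, 0.043]
tool_rot: [[-0.976, -0.219, 0.002], [-0.219, 0.976, -0.003], [-0.002, -0.003, -1.0]]
ft_force: [-3.8, 4.6, 12.5]
grip_width: 0.0422
```

>>> jog_arm(plan=[[[0,0,-0.03,0,0,0],[0,0,0,0,0,0],[0,0,0,0,0,0],[0,0,-0.4,0,0,0],[0,0,-0.9,0,0,0],[0,0,-0.9,0,0,0],[0,0,-0.9,0,0,0],[0,0,0,0,0,0]]], grip=0.5)

```text
time_s: 29.1
position: [0.5583, -0.2601, 0.1715]
tool_rot: [[-0.976, -0.219, 0.009], [-0.219, 0.976, -0.008], [-0.007, -0.009, -1.0]]
ft_force: [-0.1, 0.2, -0.1]
grip_width: 0.0639
```

```bash
python3 to.py .42 0 .36 0
python3 - <<'E'
from h import *
im,d=vision.get_image("wrist"); cv2.imwrite("pics/w16.png",im[:,:,::-1])
E
```

```text
t 29.1 shift units [ 1.92  7.06 -4.79] turn units [-0.06  0.05  1.47] grip 0.0639 F [-0.1  0.2 -0.1]
```

View pics/w16.png

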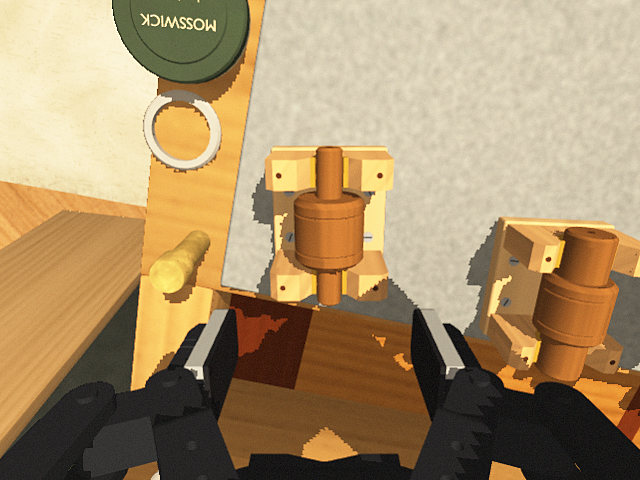

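Seated. Back to the overview position for a final check.

>>> jog_arm(plan=[[[0.21,0.78,-0.53,0,0,0],[0.21,0.78,-0.53,0,0,0],[0.21,0.78,-0.53,0,0,0],[0.21,0.78,-0.53,0,0,0],[0.21,0.78,-0.53,0,0,0],[0.21,0.78,-0.53,0,0,0],[0.21,0.78,-0.53,0,0,0],[0.21,0.78,-0.53,0,0,0],[0.21,0.78,-0.53,-0.05,0.05,0.7],[0,0,0,0,0,0.75]]])

```text
time_s: 30.15
position: [0.4203, 0.0011, 0.3583]
tool_rot: [[-1.0, -0.002, -0.004], [-0.002, 1.0, 0.004], [0.004, 0.004, -1.0]]
ft_force: [0.4, -1.4, 0.5]
grip_width: 0.0643
```

>>> jog_arm(plan=[[[0,0,0,0,0,0],[0,0,0,0,0,0],[0,0,0,0,0,0]]])

```text
time_s: 30.45
position: [0.4213, -0.0016, 0.3555]
tool_rot: [[-1.0, -0.005, -0.01], [-0.005, 1.0, 0.005], [0.01, 0.005, -1.0]]
ft_force: [-0.7, 0.5, 1.1]
grip_width: 0.0643
```

Run:
```python
from h import *
from fit import *
St={"short_thick":((.5728,-.0882,10.1),(.5704,-.0864,10.2)),"long_thin":((.572,.2271,-9.2),(.5689,.2272,-9.5)),"short_thin":((.5573,-.258,12.9),(.5543,-.2569,12.8)),"long_thick":((.557,.0798,-1.3),(.5539,.0806,-1.0))}
for i,cam in enumerate(("top","wrist")):
    im,d=vision.get_image(cam); cv2.imwrite(f"pics/{cam}_end.png",im[:,:,::-1]); C=cloud(d,vision.camera_info(cam)).reshape(-1,3)
    print(cam)
    for n,s in St.items():
        s=s[i]; a=np.radians(s[2]); e=C[:,:2]-s[:2]; u=e[:,0]*np.cos(a)+e[:,1]*np.sin(a); v=-e[:,0]*np.sin(a)+e[:,1]*np.cos(a)
        L,J=SP["roller_"+n]; L2=SS["stand_"+n][0]
        k=((abs(u)<L2/2-.002)&(abs(v)<.027)|(abs(u)<L/2+.034)&(abs(v)<J/2-.001))&(C[:,2]>.04)&(C[:,2]<.09)
        Q=np.stack([u[k],v[k],C[k,2]-.009],1)
        x,m=fit_roller(Q,"roller_"+n,[0,0,.0495,0,0]); print(n,"x,y,z mm",np.round(x[:3]*1000,1),"yaw,pitch rad",np.round(x[3:],3),"res",round(m*1000,2))
im,d=vision.get_image("scene"); cv2.imwrite("pics/scene_end.png",im[:,:,::-1])
```

```text
top
short_thick x,y,z mm [-0.2 -0.4 50.8] yaw,pitch rad [-0.001 -0.001] res 0.93
long_thin x,y,z mm [ 0.1  1.1 50.7] yaw,pitch rad [-0.001  0.002] res 0.85
short_thin x,y,z mm [-0.  -0.3 50.6] yaw,pitch rad [-0.003 -0.006] res 0.99
long_thick x,y,z mm [-1.3 -0.2 50.7] yaw,pitch rad [-0.003  0.001] res 0.94
wrist
short_thick x,y,z mm [ 0.8 -0.6 48.5] yaw,pitch rad [ 0.001 -0.001] res 0.44
long_thin x,y,z mm [ 0.7  1.7 48.6] yaw,pitch rad [0.005 0.003] res 0.47
short_thin x,y,z mm [ 0.3 -1.8 48. ] yaw,pitch rad [-0.002  0.004] res 0.49
long_thick x,y,z mm [ 1.9  0.4 48.6] yaw,pitch rad [-0.009 -0.001] res 0.47
```

View pics/wrist_end.png

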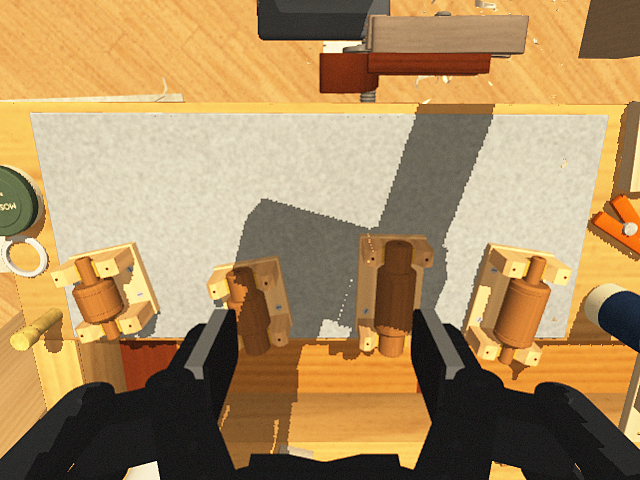

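View pics/scene_end.png

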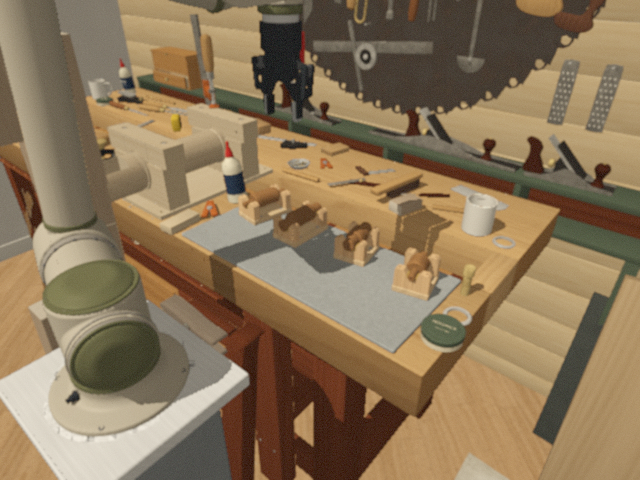

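All four are seated within about 2 mm, and the bottle and the dog stand unmoved. Handing in.

```bash
python3 -c "
from rig import close_job
print(close_job())"
```

```text
the job is handed in; nothing more can be done
None
```

All four rollers are in the stands made for them: long thin, long thick, short thick and short thin, placed in that order. I handed the job in at about 31 s.

- **Seating:** I lowered each roller until the wrist force showed contact with the seats (12 to 19 N), then released it and backed the arm well clear.
- **Final fit:** The two last depth fits (top and wrist cameras) put every roller within 2 mm of centre along and across its stand, and within 0.01 rad of the bearing axis.
- **Height disagreement:** The top camera gave about 50.7 mm and the wrist camera about 48.4 mm, against 49.5 mm nominal. That matches the offset between the two cameras that I saw before moving anything, and both values are within limits.
- **Glue bottle and bench dog:** Both look untouched and upright in the last pictures. I judged this by eye and did not measure it. The trained network also missed the bench dog in the first top picture.
- **Start position:** In the first pictures the gripper seemed to be inside a wooden column beside the bench. It came out without any noticeable contact force.

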